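# Canister set in order of size on the coasters

### The job

Stand the four white canisters on the row of slate coasters in order of size, one upright in the middle of each coaster: the largest on the coaster at the sugar tin's end of the row, then smaller and smaller, with the smallest at the cup's end. Leave the sugar tin and the cup standing where they are.

Things in the scene. Friction and masses are not known exactly. Their poses are not given: they have to be found in the camera images.
- canister_xl: the largest and tallest of four matching round white ceramic canisters with a flat wooden lid and a small wooden knob (all one piece): straight sides, 58 mm in diameter from the table up to 81 mm, above that a knob 16 mm wide, 95 mm tall in all; origin at the centre of its underside, z up. Loose on the worktop, left or right of the row of coasters; under 0.4 kg
- canister_l: the second largest of four matching round white ceramic canisters with a flat wooden lid and a small wooden knob (all one piece): straight sides, 50 mm in diameter from the table up to 66 mm, above that a knob 16 mm wide, 80 mm tall in all; origin at the centre of its underside, z up. Loose on the worktop, left or right of the row of coasters; under 0.4 kg
- canister_m: the third largest of four matching round white ceramic canisters with a flat wooden lid and a small wooden knob (all one piece): straight sides, 42 mm in diameter from the table up to 51 mm, above that a knob 16 mm wide, 65 mm tall in all; origin at the centre of its underside, z up. Loose on the worktop, left or right of the row of coasters; under 0.4 kg
- canister_s: the smallest and shortest of four matching round white ceramic canisters with a flat wooden lid and a small wooden knob (all one piece): straight sides, 34 mm in diameter from the table up to 36 mm, above that a knob 16 mm wide, 50 mm tall in all; origin at the centre of its underside, z up. Loose on the worktop, left or right of the row of coasters; under 0.4 kg
- coaster_1: one of four identical square dark slate coasters, 96 x 96 x 6 mm, fixed to the worktop in one row that runs roughly left to right (neighbours about 104 mm apart, centre to centre); origin at the centre of its underside on the worktop, its top 6 mm higher, sides along its x and y. Which of the four names lies where in the row changes
- coaster_2: one of four identical square dark slate coasters, 96 x 96 x 6 mm, fixed to the worktop in one row that runs roughly left to right (neighbours about 104 mm apart, centre to centre); origin at the centre of its underside on the worktop, its top 6 mm higher, sides along its x and y. Which of the four names lies where in the row changes
- coaster_3: one of four identical square dark slate coasters, 96 x 96 x 6 mm, fixed to the worktop in one row that runs roughly left to right (neighbours about 104 mm apart, centre to centre); origin at the centre of its underside on the worktop, its top 6 mm higher, sides along its x and y. Which of the four names lies where in the row changes
- coaster_4: one of four identical square dark slate coasters, 96 x 96 x 6 mm, fixed to the worktop in one row that runs roughly left to right (neighbours about 104 mm apart, centre to centre); origin at the centre of its underside on the worktop, its top 6 mm higher, sides along its x and y. Which of the four names lies where in the row changes
- sugar_tin: round pale sugar tin with a pale knobbed lid, 70 mm in diameter and 85 mm tall, loose, standing just behind one end of the row of coasters, about 110 mm from the middle of that end coaster; origin at the centre of its underside. It marks the end and stays where it is
- coffee_cup: small white cup with red lines and a handle, 62 x 89 mm and 52 mm tall, loose, standing empty just behind the other end of the row of coasters; origin at its underside, in the middle of its outline with the handle. It stays where it is

How it is judged:
By the outcome, as a careful person would: the job done as asked, in the order asked, and still so for the second after the job is handed in, with the robot touching nothing.
It also fails if it takes over 120 s, if anything falls off the work surface, if the arm or the gripper's body presses on something with over 40 N, if the wrist force passes 120 N, or if a joint passes its speed limit or range.

### The arm

A 6-joint arm with a two-finger parallel gripper is mounted at the origin on a cart in front of the work surface, level with it; the furniture and walls round the work are solid. World frame = base frame: x ahead of the robot, y to its left, z up, the work surface at z = 0. Lengths are in m, angles in rad, forces in N, time in s.
With the tool pointing down it reaches from about 0.3 to 0.875 m from the base axis. Payload 6.4 kg.
Tool frame: the origin (TCP) lies at the very end of the fingers, on their centre line; the grasp point (between the pads) lies 19 mm behind it; z points along the fingers, y is the line along which they close (so a half turn about z gives the same grasp; the last joint's range is limited). The gripper opens to 85 mm and grips with 20 to 120 N. Pads are 22 mm wide; open, the fingers measure 114 mm over their backs; the gripper's body (76 mm by 85 mm) begins 54 mm behind the grasp point. The pads swing forward as they close: fully open they stand 13 mm farther back than shut.
Start: joints at [-1.345, 0.181, 1.607, -0, 1.354, -0.206], TCP at [0.241, -0.522, 0.231] pointing down, gripper open.
Joint ranges: [-2.99, 2.99], [-0.89, 2.07], [0.3, 2.58], [-1.14, 4.28], [0, 2.63], [-3.12, 3.12]. Speed limits (rad/s): [2.57, 2.57, 3.01, 3.14, 3.14, 3.14].

### API

Orientations are given as a unit quaternion [w, x, y, z].
In Python, from bench import ctrl gives the robot as it stands.
- The arm moves only by the tool run_rows, called after "Request:" as name(argument=value, ...) on one line, values as JSON. Schema: {"type":"object","properties":{"increments":{"type":"object","properties":{"dx":{"type":"array","items":{"type":"number"},"minItems":1,"maxItems":10},"dy":{"type":"array","items":{"type":"number"},"minItems":1,"maxItems":10},"dz":{"type":"array","items":{"type":"number"},"minItems":1,"maxItems":10},"wx":{"type":"array","items":{"type":"number"},"minItems":1,"maxItems":10},"wy":{"type":"array","items":{"type":"number"},"minItems":1,"maxItems":10},"wz":{"type":"array","items":{"type":"number"},"minItems":1,"maxItems":10},"jaw":{"type":"array","items":{"type":"number"},"minItems":1,"maxItems":10}},"additionalProperties":false,"required":["dx","dy","dz","wx","wy","wz","jaw"]},"only":{"type":"string"},"quiet":{"type":"boolean"},"lines":{"type":"string"}},"required":["increments"],"additionalProperties":false}. increments is an object with one list for each field, all of the same length, 1 to 10, a row being the entries at one place: dx, dy, dz (the shift in units of 100 mm), wx, wy, wz (a rotation vector in rad), jaw (the opening from 0.0 (shut) to 1.0 (fully open)); each row is the pose to reach, as a shift and turn from the pose commanded when the call began, along the tool's axes at that moment; what a row does not reach only later rows make up. A row lasts 1/8 s, in which the tool goes at most 0.0625 m and 0.188 rad, less where a joint would pass 70% of its speed; a pose out of reach is approached as far as the arm can. The fingers move at their own pace and stop on an object; the grip force is fixed at half the most. Time passes only in rows, so rows that do not move let the fingers close. The tool returns the time, the measured TCP pose, the force, the opening and the grip force at its end. only (a regular expression) keeps the lines of the reply that match it, lines (a string "A,B") keeps lines A to B, and quiet returns only ok. Input that does not fit is refused with a message, and nothing moves.
- ctrl.get_obs(): the state, without advancing time (a new reading comes with each control period).
- ctrl.camera(name): name is "side" or "top" or "wrist"; returns the picture (420x560x3 uint8, blue, green, red); there is no depth.
- ctrl.camera_params(name): a dict with "fovy" (degrees; the focal length in pixels is half the picture's height over the tangent of half this angle, whatever the lens; pixels are square), "cx", "cy" (the principal point, pixels), "view" (4x4, takes a point from world to camera coordinates). Camera axes: x right, y up, looking along -z (the intrinsics and any distortion apply to the point x, -y, -z); pixel columns grow to the right and rows downward; lengths in m; the calibration is good to about 2 mm. The wrist camera is an equidistant fisheye: a pixel r from the principal point sees the ray r / f radians off the axis. A picture is of the moment at which its call begins: read the wrist's pose just before it. camera_params takes no time and is no camera call; for the wrist camera it gives the pose at the moment of the call.
- ctrl.hand_in(): hands the job in; it is judged then, once.
The state is a dict: "time_s": time; "q": joint angles; "dq": joint speeds; "joint_efforts": joint torques, N m; "eef_pos": TCP position; "eef_rot": TCP orientation; "wrist_force": force on the tool from outside, world axes, zero at the start; "torque": the same for the moment, N m; "opening": opening from 0.0 (shut) to 1.0 (fully open); "grasp_force": force on a finger pad.
Only numpy, scipy, OpenCV 4.12 (cv2) and the standard library are available. Lean on these libraries where they do the work, as an engineer would, in place of code of your own. Each camera call takes 0.05 s, during which the arm holds its last target. There are 200 camera calls.

## Working session

There is one attempt and no reset: what is moved stays moved. The work goes in short steps, Python scripts to look and compute and a tool call to move; the robot and the scene stay as the last step left them, time stands still between calls to the robot, and variables do not carry over. Pictures are saved under pics/ and viewed, at most 14 in all, crops included, and the job is handed in when it is done.

```bash
ls; mkdir -p pics
```

Run:
```python
from bench import ctrl
import cv2
for n in("top","side"):
    cv2.imwrite(f"pics/{n}0.png",ctrl.camera(n)); print(n,ctrl.camera_params(n))
o=ctrl.get_obs(); print(o)
```

```text
bench.py
pics
top {'fovy': 46.5247971971632, 'cx': 285.282975116404, 'cy': 202.58675912696873, 'view': array([[-0.01284508, -0.99989404, -0.00684885,  0.01750294],
       [ 0.98573325, -0.01381216,  0.1677474 , -0.50065316],
       [-0.16782422, -0.00459641,  0.98580622, -1.16874484],
       [ 0.        ,  0.        ,  0.        ,  1.        ]])}
side {'fovy': 48.68530008678691, 'cx': 290.11972049540327, 'cy': 202.35906712889093, 'view': array([[ 0.87005063, -0.49287827, -0.00910527, -0.42459526],
       [ 0.25715726,  0.43803232,  0.86139296, -0.17643673],
       [-0.42057347, -0.75179697,  0.50785753, -1.08985563],
       [ 0.        ,  0.        ,  0.        ,  1.        ]])}
{'time_s': 0.1, 'q': array([-1.34530821e+00,  1.81514164e-01,  1.60792059e+00,  2.30430138e-05,
        1.35380407e+00, -2.06310478e-01]), 'dq': array([-7.23936784e-04, -1.13240800e-03, -2.64974246e-03, -8.75156414e-04,
       -3.78916314e-04, -6.92697533e-05]), 'joint_efforts': array([ 7.32280332e-04, -4.45878267e+01, -3.52237451e+01, -2.74563617e-04,
        4.18835669e-03,  6.29190726e-07]), 'eef_pos': array([ 0.24054181, -0.52171135,  0.2304415 ]), 'eef_rot': array([-8.23158146e-04,  9.76784339e-01,  2.14223429e-01,  3.35643679e-06]), 'wrist_force': array([-0.53941835, -0.34655319,  0.55703162]), 'torque': array([ 0.0378015 , -0.00275167, -0.02964271]), 'grasp_force': 0.0, 'opening': 1.0021011163833204}
```

View pics/top0.png

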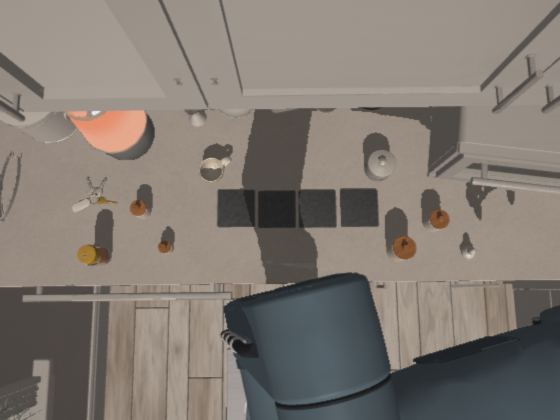

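View pics/side0.png

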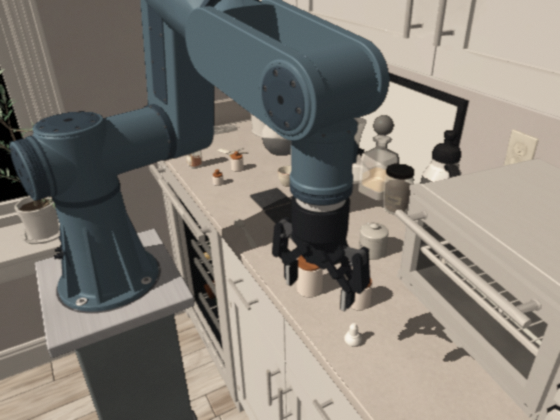

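The top view shows coasters at (237..359, 208), the tin at the right end (381,165) and the cup at the left end (212,168). The wooden lids are at (404,248), (439,219), (138,208) and (165,246). In the side view the arm partly hides the right-hand pair; the left-hand pair is at (237,160) and (217,178). Next I'll measure.

Create h.py:
```python
import numpy as np, cv2
from bench import ctrl
def snap(n, save=None):
    P=ctrl.camera_params(n); im=ctrl.camera(n)
    if save: cv2.imwrite(f"pics/{save}.png",im)
    return im,P
def ray(P,uv,fish=False):
    f=210/np.tan(np.radians(P["fovy"])/2)
    a=np.array([uv[0]-P["cx"],uv[1]-P["cy"]])/f
    if fish:
        r=np.hypot(*a); d=np.r_[a/max(r,1e-9)*np.sin(r),np.cos(r)]
    else: d=np.r_[a,1.]
    d=d*[1,-1,-1]; V=P["view"]; R=V[:3,:3]
    d=R.T@d; return -R.T@V[:3,3], d/np.linalg.norm(d)
def plane(P,uv,z,fish=False):
    o,d=ray(P,uv,fish); return o+d*(z-o[2])/d[2]
def tri(r1,r2):
    (o1,d1),(o2,d2)=r1,r2
    A=np.c_[d1,-d2]; s=np.linalg.lstsq(A,o2-o1,rcond=None)[0]
    p,q=o1+s[0]*d1,o2+s[1]*d2
    return (p+q)/2,np.linalg.norm(p-q)
def proj(P,X,fish=False):
    f=210/np.tan(np.radians(P["fovy"])/2)
    c=P["view"][:3,:3]@X+P["view"][:3,3]; c=c*[1,-1,-1]
    if fish:
        r=np.hypot(c[0],c[1]); t=np.arctan2(r,c[2]); k=f*t/r
    else: k=f/c[2]
    return np.array([P["cx"]+k*c[0],P["cy"]+k*c[1]])
def blobs(m,amin):
    n,l,s,c=cv2.connectedComponentsWithStats(m.astype(np.uint8))
    return [(s[i],c[i],l==i) for i in range(1,n) if s[i][4]>=amin]
def wood(im):
    h=cv2.cvtColor(im,cv2.COLOR_BGR2HSV)
    return (h[...,0]<13)&(h[...,1]>110)&(h[...,2]>50)
def dark(im): return (im.max(2)<45)
```

Run:
```python
from h import *
im,P=snap("top"); 
for s,c,_ in blobs(wood(im),25): print("wood",s,c.round(1), plane(P,s[:2]+s[2:4]/2,.06)[:2].round(3))
for s,c,l in blobs(dark(im)&(np.arange(420)[:,None]<275)&(np.arange(420)[:,None]>170),300):
    print("dark",s,c.round(1),plane(P,c,.006)[:2].round(4))
im,P=snap("side","s1")
for s,c,_ in blobs(wood(im),10): print("side wood",s,c.round(1))
im,P=snap("wrist","w0"); print(P)
for s,c,_ in blobs(wood(im),25): print("wrist wood",s,c.round(1))
```

```text
wood [ 70 111  57  24 764] [101.2 122.8] [0.708 0.479]
wood [ 68 112  19   6  26] [ 75.5 114.6] [0.73  0.533]
wood [435 210  13  13  55] [439.5 214.7] [ 0.458 -0.368]
wood [399 237  15  11  48] [405.6 242.6] [ 0.396 -0.28 ]
wood [158 241  13  11  51] [163.3 245.7] [0.395 0.303]
wood [ 99 248   8  11  62] [102.7 253.2] [0.38  0.451]
dark [ 259  191   36   37 1291] [276.5 208.6] [0.4918 0.0334]
side wood [232 152  10   7  56] [236.3 155.5]
side wood [192 158   9   8  49] [195.8 161.6]
side wood [213 170   9   7  44] [217.  173.5]
side wood [297 255  22  16 180] [305.9 263.9]
side wood [367 279   4   8  13] [369.1 283.2]
side wood [206 285   5   5  13] [207.3 286.9]
{'fovy': 65.70646984690485, 'cx': 277.10694763585843, 'cy': 209.40554657482144, 'view': array([[ 0.41970756, -0.90765744, -0.00188254, -0.57245701],
       [ 0.87447901,  0.40491953, -0.26707045,  0.03590464],
       [ 0.24317076,  0.11044524,  0.96367517, -0.37823039],
       [ 0.        ,  0.        ,  0.        ,  1.        ]])}
```

View pics/w0.png

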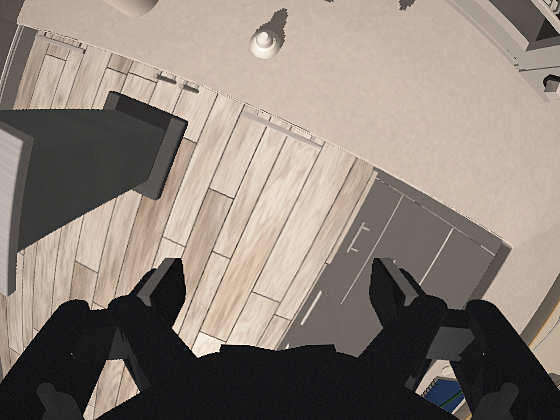

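The wrist view shows only a white shaker at (264,42), the floor and the fingers; the canisters are beyond its top edge. I'll square the tool to the world and move above the right-hand pair.

Units first: shifts go in units of 100 mm. So -0.211 m is -2.11, 0.163 m is 1.63.

Request:
run_rows(increments={"dx": [0.33,0.65,0.98,1.3,1.63,1.63,1.63],"dy": [-0.42,-0.84,-1.27,-1.7,-2.11,-2.11,-2.11],"dz": [0,0,0,0,0,0,0],"wx": [0,0,0,0,0,0,0],"wy": [0,0,0,0,0,0,0],"wz": [0.09,0.18,0.27,0.36,0.432,0.432,0.432],"jaw": [1,1,1,1,1,1,1]})

```text
time_s: 1.12
eef_pos: [0.3006, -0.2629, 0.2317]
eef_rot: [0.001, 1.0, 0.0, 0.0]
wrist_force: [-0.3, -0.5, 0.2]
opening: 1.0
grasp_force: 0.0
```

Run:
```python
from h import *
im,P=snap("wrist","w1"); np.savez("w1.npz",im=im,view=P["view"])
for s,c,_ in blobs(wood(im),25): print("wrist wood",s,c.round(1),plane(P,c,.07,True).round(3))
im,P=snap("top"); 
for s,c,l in blobs(dark(im)&(np.arange(420)[:,None]<235)&(np.arange(420)[:,None]>180),100):
    print("dark",s,c.round(1),plane(P,c,.006)[:2].round(4))
print(ctrl.get_obs()["q"])
```

```text
wrist wood [ 354   18   47   46 1596] [377.   40.7] [ 0.449 -0.356  0.07 ]
wrist wood [ 254   74   61   61 2853] [284.  103.8] [ 0.383 -0.268  0.07 ]
dark [ 218  191   36   36 1234] [235.9 207.8] [0.4953 0.1372]
dark [259 191  29  36 682] [269.1 211.8] [0.4837 0.0526]
[-1.01929712e+00 -2.41303269e-01  2.01731813e+00 -2.73770083e-04
  1.36518161e+00  5.52418921e-01]
```

View pics/w1.png

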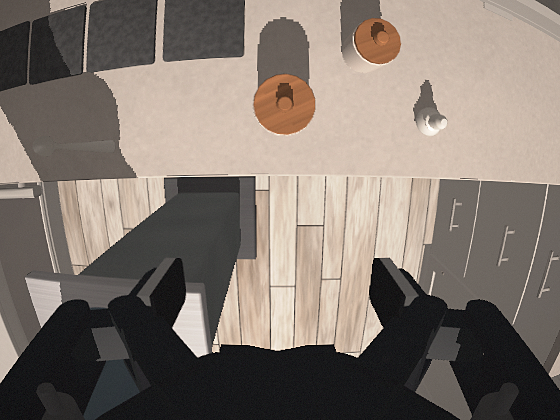

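The wrist view shows the XL lid at (284,104), the L lid at (377,41) and the row of coasters at the upper left. I'll take a second view further forward for triangulation.

Add to h.py:
```python
def lids(im,amin=400):
    out=[]
    for s,c,l in blobs(wood(im),amin):
        l=cv2.morphologyEx(l.astype(np.uint8),cv2.MORPH_CLOSE,np.ones((15,15)))
        k=max(cv2.findContours(l,0,cv2.CHAIN_APPROX_NONE)[0],key=len)
        out.append((cv2.fitEllipse(cv2.convexHull(k)),s))
    return out
def squares(im,a=1500):
    out=[]
    for s,c,l in blobs(im.max(2)<68,a):
        k=max(cv2.findContours(l.astype(np.uint8),0,cv2.CHAIN_APPROX_NONE)[0],key=len)
        r=cv2.minAreaRect(k); out.append((r,s))
    return out
```

```text
(no output)
```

Request:
run_rows(increments={"dx": [0.5,1,1.2,1.2,1.2],"dy": [0,-0.2,-0.4,-0.4,-0.4],"dz": [0,0,0,0,0],"wx": [0,0,0,0,0],"wy": [0,0,0,0,0],"wz": [0,0,0,0,0],"jaw": [1,1,1,1,1]})

```text
time_s: 1.85
eef_pos: [0.4199, -0.2234, 0.231]
eef_rot: [-0.0, 1.0, -0.0, -0.0]
wrist_force: [0.2, -0.0, -0.7]
opening: 1.0
grasp_force: 0.0
```

Run:
```python
from h import *
im,P=snap("wrist","w2"); np.savez("w2.npz",im=im,view=P["view"])
P1=dict(P); d=np.load("w1.npz"); P1["view"]=d["view"]
A=lids(d["im"]);B=lids(im)
for e,s in A: print("w1",np.round(e,1) if 0 else e[0],e[1])
for e,s in B: print("w2",e[0],e[1])
for e,_ in A:
  for g,_ in B:
    p,g_=tri(ray(P1,e[0],True),ray(P,g[0],True)); print(p.round(4),round(g_,4))
```

```text
w1 (377.0361022949219, 40.55915451049805) (43.25898742675781, 47.9691162109375)
w1 (284.0364074707031, 103.7447738647461) (60.20542907714844, 61.13734436035156)
w2 (411.9401550292969, 159.77589416503906) (42.576961517333984, 45.614261627197266)
w2 (324.33349609375, 229.55813598632812) (54.21080017089844, 56.41608810424805)
[ 0.452  -0.3592  0.0612] 0.0002
[ 0.4182 -0.2799  0.2072] 0.066
[ 0.4219 -0.2828  0.192 ] 0.0966
[ 0.3832 -0.2677  0.076 ] 0.0002
```

View pics/w2.png

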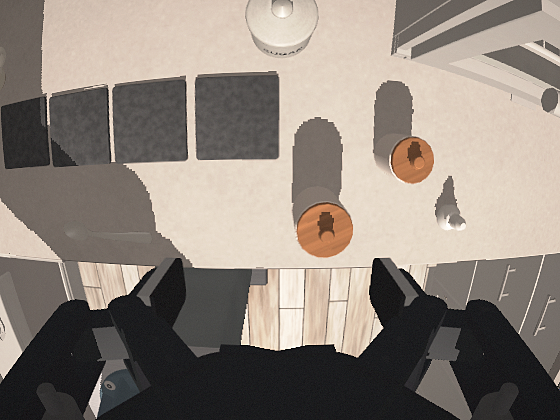

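The w2 view shows XL at (324,230), L at (412,160) and the tin at (282,20). The right-hand coaster spans about (195,72)-(279,160), and three more lie to its left.

Run:
```python
from h import *
P=ctrl.camera_params("wrist"); im=cv2.imread("pics/w2.png")
d=np.load("w2.npz");P["view"]=d["view"];P1=dict(P);e=np.load("w1.npz");P1["view"]=e["view"]
for z,a,b in((.066,(377.04,40.56),(411.94,159.78)),(.081,(284.04,103.74),(324.33,229.56))):
    print(z,plane(P1,a,z,True).round(4),plane(P,b,z,True).round(4))
print("slate",im[120,240],im[120,150],im[120,85],im[145,20],"shadow",im[210,100],im[195,320])
def quads(im,th):
    m=(cv2.medianBlur(im,5).max(2)<th).astype(np.uint8); m[180:]=0
    m=cv2.morphologyEx(m,cv2.MORPH_OPEN,np.ones((5,5)))
    out=[]
    for s,c,l in blobs(m,800):
        k=max(cv2.findContours(l.astype(np.uint8),0,cv2.CHAIN_APPROX_NONE)[0],key=len)
        q=cv2.approxPolyDP(cv2.convexHull(k),8,True)[:,0]; out.append((s,q))
    return out
for th in (72,84):
  for s,q in quads(im,th):
    W=np.array([plane(P,x+.0,.006,True)[:2] for x in q.astype(float)])
    (c,wh,ang)=cv2.minAreaRect((W*1000).astype(np.float32)); print(th,s,len(q),np.round(c,1),np.round(wh,1),round(ang,1))
# top camera
t,T=snap("top","t2")
print(t[208,237],t[208,277],t[208,318],t[208,359],t[165,300],t[225,256])
m=(t.max(2)<70).astype(np.uint8);m[:186]=0;m[232:]=0;m[:,:210]=0;m[:,385:]=0
for s,c,l in blobs(m,300):
    k=np.argwhere(l)[:,::-1].astype(float); W=np.array([plane(T,x,.006)[:2] for x in k])
    c2,wh,an=cv2.minAreaRect((W*1000).astype(np.float32)); print("top",s,np.round(c2,1),np.round(wh,1),round(an,1))
```

```text
0.066 [ 0.4507 -0.3576  0.066 ] [ 0.4526 -0.3572  0.066 ]
0.081 [ 0.3829 -0.2675  0.081 ] [ 0.385  -0.2671  0.081 ]
slate [78 80 83] [80 81 83] [83 87 91] [44 43 47] shadow [ 98 105 116] [113 121 134]
72 [   1   98   73   71 3226] 4 [491.4 114.5] [ 97.1 136.9] 1.1
84 [  52   88   56   41 1160] 5 [519.   30.5] [36.7 90.5] 0.8
84 [   1   97   73   72 3425] 4 [491.4 114.5] [ 96.7 137.2] 1.0
[42 42 43] [67 67 69] [66 67 69] [65 67 69] [146 157 170] [77 83 89]
top [ 217  190   38   37 1368] [495.1 138. ] [95.2 93. ] 89.2
top [260 191  34  34 675] [494.9  33.7] [84.6 85.2] 89.2
top [300 190  35  32 676] [498.5 -69.6] [87.1 79.2] 88.3
top [341 190  44  42 786] [ 502.2 -190.7] [121.9  84.9] 31.7
```

Add to h.py:
```python
def slate(im,roi):
    b=cv2.medianBlur(im,5).astype(int)
    m=((b.max(2)<105)&(b[...,2]-b[...,0]<13)).astype(np.uint8)
    x0,y0,x1,y1=roi; z=np.zeros_like(m); z[y0:y1,x0:x1]=m[y0:y1,x0:x1]
    return cv2.morphologyEx(z,cv2.MORPH_OPEN,np.ones((3,3)))
def coasters(im,P,roi,amin,fish):
    for s,c,l in blobs(slate(im,roi),amin):
        W=np.array([plane(P,x,.006,fish)[:2] for x in np.argwhere(l)[:,::-1].astype(float)])*1000
        c2,wh,an=cv2.minAreaRect(W.astype(np.float32)); print(s,"mean",W.mean(0).round(1),"rect",np.round(c2,1),np.round(wh,1),round(an,1))
```

Run:
```python
from h import *
P=ctrl.camera_params("wrist"); P["view"]=np.load("w2.npz")["view"]
coasters(cv2.imread("pics/w2.png"),P,(0,60,290,175),600,True)
print("top"); coasters(cv2.imread("pics/t2.png"),ctrl.camera_params("top"),(210,180,388,235),300,False)
```

```text
[ 195   75   84   85 6818] mean [ 491.9 -176.6] rect [ 491.5 -175.8] [95.  94.1] 0.0
[ 113   80   75   84 5771] mean [491.1 -71.6] rect [490.8 -69.8] [96.  95.9] 89.9
[   1   88  110   81 7466] mean [492.6  72.9] rect [493.1  84.9] [203.   97.4] 88.2
top
[ 210  181   88   54 3341] mean [489.3  91.9] rect [496.1  92. ] [221.3 137. ] 89.2
[ 340  189   48   46 1765] mean [ 483.6 -186.1] rect [ 481.7 -188.1] [119.8 115.8] 89.2
[ 299  190   37   38 1358] mean [491.6 -69.3] rect [490.9 -69.8] [92.4 95.5] 89.2
```

To row units: 0.191 m is 1.91, 0.05 m is 0.5.

Request:
run_rows(increments={"dx": [-0.36,-0.36,-0.36,-0.36,-0.36,-0.36],"dy": [0.436,0.436,0.436,0.436,0.436,0.436],"dz": [0,0.5,1,1.5,1.91,1.91],"wx": [0,0,0,0,0,0],"wy": [0,0,0,0,0,0],"wz": [0,0,0,0,0,0],"jaw": [1,1,1,1,1,1]})

```text
time_s: 2.7
eef_pos: [0.3818, -0.2645, 0.0378]
eef_rot: [-0.003, 1.0, -0.001, -0.002]
wrist_force: [0.6, -0.4, 0.7]
opening: 1.001
grasp_force: 0.0
```

Request:
run_rows(increments={"dx": [0,0,0,0,0,0],"dy": [0,0,0,0,0,0],"dz": [0,0,0,0,0,0],"wx": [0,0,0,0,0,0],"wy": [0,0,0,0,0,0],"wz": [0,0,0,0,0,0],"jaw": [0,0,0,0,0,0]})

```text
time_s: 3.45
eef_pos: [0.3857, -0.2679, 0.0431]
eef_rot: [0.002, 1.0, 0.0, 0.001]
wrist_force: [-1.4, -0.5, 4.7]
opening: 0.663
grasp_force: 62.5
```

Run:
```python
from h import *
# coaster height: front corners of the right coaster by intersection in w1/w2
P=ctrl.camera_params("wrist")
R=[]
for n,roi in(("w1",(160,0,260,75)),("w2",(190,60,290,175))):
    Q=dict(P);Q["view"]=np.load(n+".npz")["view"]
    m=slate(np.load(n+".npz")["im"],roi); s,c,l=max(blobs(m,600),key=lambda b:b[0][4])
    k=np.argwhere(l)[:,::-1].astype(float)
    br=k[np.argmax(k@[1,1])]; bl=k[np.argmax(k@[-1,1])]; print(n,s,bl,br); R.append((Q,bl,br))
for i in(1,2): print(tri(ray(R[0][0],R[0][i],True),ray(R[1][0],R[1][i],True)))
```

```text
w1 [ 163    0   82   62 4715] [163.  58.] [242.  55.]
w2 [ 195   75   84   85 6818] [202. 159.] [277. 156.]
(array([ 0.44479875, -0.1357222 ,  0.01772083]), np.float64(0.0048384359230001))
(array([ 0.44570737, -0.22143095, -0.00291606]), np.float64(0.000577753768207338))
```

Request:
run_rows(increments={"dx": [0,0.3,0.7,1.07,1.07,1.07,1.07,1.07,1.07,1.07],"dy": [0,-0.25,-0.6,-0.925,-0.925,-0.925,-0.925,-0.925,-0.925,-0.925],"dz": [-0.5,-0.7,-0.7,-0.7,-0.6,-0.3,-0.15,-0.1,-0.1,-0.1],"wx": [0,0,0,0,0,0,0,0,0,0],"wy": [0,0,0,0,0,0,0,0,0,0],"wz": [0,0,0,0,0,0,0,0,0,0],"jaw": [0,0,0,0,0,0,0,0,0,0]})

```text
time_s: 4.7
eef_pos: [0.492, -0.1742, 0.0512]
eef_rot: [0.0, 1.0, -0.0, 0.001]
wrist_force: [-0.5, -0.4, -2.1]
opening: 0.662
grasp_force: 65.6
```

Request:
run_rows(increments={"dx": [0,0,0],"dy": [0,0,0],"dz": [0.02,0.04,0.04],"wx": [0,0,0],"wy": [0,0,0],"wz": [0,0,0],"jaw": [0,0,0]})

```text
time_s: 5.08
eef_pos: [0.4923, -0.1741, 0.0485]
eef_rot: [0.0, 1.0, 0.0, 0.001]
wrist_force: [-4.8, 2.0, 14.5]
opening: 0.662
grasp_force: 67.1
```

To row units: -0.12 m is -1.2, -0.06 m is -0.6.

Request:
run_rows(increments={"dx": [0,0,0,0,0,0],"dy": [0,0,0,0,0,0],"dz": [0,0,-0.1,-0.6,-1.2,-1.2],"wx": [0,0,0,0,0,0],"wy": [0,0,0,0,0,0],"wz": [0,0,0,0,0,0],"jaw": [1,1,1,1,1,1]})

```text
time_s: 5.82
eef_pos: [0.4948, -0.1755, 0.1725]
eef_rot: [0.003, 1.0, 0.0, 0.005]
wrist_force: [-0.5, 0.4, -1.2]
opening: 1.0
grasp_force: 0.0
```

Request:
run_rows(increments={"dx": [-0.13,-0.26,-0.39,-0.39,-0.39,-0.39,-0.39,-0.39],"dy": [0.6,1.2,1.83,1.83,1.83,1.83,1.83,1.83],"dz": [0,0,0,0.2,0.8,1.38,1.38,1.38],"wx": [0,0,0,0,0,0,0,0],"wy": [0,0,0,0,0,0,0,0],"wz": [0,0,0,0,0,0,0,0],"jaw": [1,1,1,1,1,1,1,1]})

```text
time_s: 6.82
eef_pos: [0.4532, -0.3573, 0.03]
eef_rot: [0.001, 1.0, -0.0, 0.001]
wrist_force: [0.6, -0.8, 0.1]
opening: 1.001
grasp_force: 0.0
```

Request:
run_rows(increments={"dx": [0,0,0,0,0,0,0,0],"dy": [0,0,0,0,0,0,0,0],"dz": [0,0,0,0,-0.5,-1.1,-1.4,-1.4],"wx": [0,0,0,0,0,0,0,0],"wy": [0,0,0,0,0,0,0,0],"wz": [0,0,0,0,0,0,0,0],"jaw": [0,0,0,0,0,0,0,0]})

```text
time_s: 7.82
eef_pos: [0.4539, -0.358, 0.1721]
eef_rot: [0.003, 1.0, 0.0, 0.002]
wrist_force: [0.5, 0.5, -3.1]
opening: 0.561
grasp_force: 63.2
```

Request:
run_rows(increments={"dx": [0.1,0.2,0.3,0.38,0.38,0.38,0.38,0.38,0.38,0.38],"dy": [-0.6,-1.2,-1.8,-2.4,-2.87,-2.87,-2.87,-2.87,-2.87,-2.87],"dz": [0,0,0,0,0,0.4,0.9,1.2,1.3,1.3],"wx": [0,0,0,0,0,0,0,0,0,0],"wy": [0,0,0,0,0,0,0,0,0,0],"wz": [0,0,0,0,0,0,0,0,0,0],"jaw": [0,0,0,0,0,0,0,0,0,0]})

```text
time_s: 9.07
eef_pos: [0.4898, -0.0692, 0.038]
eef_rot: [-0.0, 1.0, -0.0, -0.001]
wrist_force: [0.1, -0.5, -2.1]
opening: 0.567
grasp_force: 63.3
```

Request:
run_rows(increments={"dx": [0,0,0],"dy": [0,0,0],"dz": [0.02,0.04,0.04],"wx": [0,0,0],"wy": [0,0,0],"wz": [0,0,0],"jaw": [0,0,0]})

```text
time_s: 9.45
eef_pos: [0.4908, -0.0696, 0.0368]
eef_rot: [0.0, 1.0, 0.0, -0.0]
wrist_force: [-11.0, 3.6, 26.0]
opening: 0.562
grasp_force: 66.1
```

To row units: -0.18 m is -1.8, -0.12 m is -1.2.

Request:
run_rows(increments={"dx": [0,0,0,0,0,0,0],"dy": [0,0,0,0,0,0,0],"dz": [0,0,-0.1,-0.6,-1.2,-1.8,-1.8],"wx": [0,0,0,0,0,0,0],"wy": [0,0,0,0,0,0,0],"wz": [0,0,0,0,0,0,0],"jaw": [1,1,1,1,1,1,1]})

```text
time_s: 10.32
eef_pos: [0.4938, -0.0708, 0.2206]
eef_rot: [0.002, 1.0, -0.0, 0.005]
wrist_force: [0.1, 0.4, -0.5]
opening: 0.998
grasp_force: 0.0
```

Request:
run_rows(increments={"dx": [-0.2,-0.45,-0.7,-0.95,-1.2,-1.45,-1.7,-1.7,-1.7,-1.7],"dy": [-0.55,-1.1,-1.65,-2.2,-2.75,-3.3,-3.7,-3.7,-3.7,-3.7],"dz": [0,0,0,0,0,0,0,0,0,0],"wx": [0,0,0,0,0,0,0,0,0,0],"wy": [0,0,0,0,0,0,0,0,0,0],"wz": [0,0,0,0,0,0,0,0,0,0],"jaw": [1,1,1,1,1,1,1,1,1,1]})

```text
time_s: 11.58
eef_pos: [0.3211, 0.2995, 0.2141]
eef_rot: [0.0, 1.0, -0.001, -0.0]
wrist_force: [0.6, 0.7, -0.9]
opening: 0.999
grasp_force: 0.0
```

```bash
python3 -c "
from h import *
im,P=snap('wrist','w3'); np.savez('w3.npz',im=im,view=P['view'])"
```

Request:
run_rows(increments={"dx": [0.5,0.9,0.9,0.9,0.9],"dy": [0,-0.3,-0.3,-0.3,-0.3],"dz": [0,0,0,0,0],"wx": [0,0,0,0,0],"wy": [0,0,0,0,0],"wz": [0,0,0,0,0],"jaw": [1,1,1,1,1]})

```text
time_s: 12.25
eef_pos: [0.41, 0.3298, 0.2145]
eef_rot: [0.0, 1.0, -0.0, -0.0]
wrist_force: [0.3, 0.4, 0.9]
opening: 0.999
grasp_force: 0.0
```

Run:
```python
from h import *
im,P=snap("wrist","w4"); np.savez("w4.npz",im=im,view=P["view"])
P1=dict(P); d=np.load("w3.npz"); P1["view"]=d["view"]
A=lids(d["im"],250);B=lids(im,250)
for e,s in A: print("w3",np.round(e[0],1),np.round(e[1],1),plane(P1,e[0],.045,True).round(4))
for e,s in B: print("w4",np.round(e[0],1),np.round(e[1],1),plane(P,e[0],.045,True).round(4))
for e,_ in A:
  for g,_ in B:
    p,q=tri(ray(P1,e[0],True),ray(P,g[0],True)); 
    if q<.01: print(p.round(4),round(q,4))
```

```text
w3 [198.1  16.2] [39.8 45.9] [0.4957 0.3775 0.045 ]
w3 [265.4 112.6] [31.  31.2] [0.3959 0.312  0.045 ]
w3 [121.9 134.6] [30.3 33.7] [0.3809 0.4602 0.045 ]
w4 [228.9 106. ] [40.3 41.2] [0.4919 0.3772 0.045 ]
w4 [295.6 200.2] [29.6 30. ] [0.3993 0.313  0.045 ]
w4 [153.  214.8] [31.8 37.1] [0.3839 0.4618 0.045 ]
[0.4914 0.375  0.057 ] 0.0009
[0.3963 0.3124 0.0328] 0.0001
[0.3805 0.4664 0.0333] 0.0005
```

View pics/w4.png

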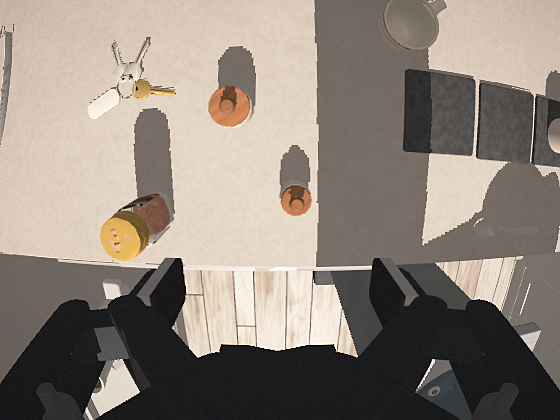

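The w4 view shows the M lid at (229,106), the S lid at (296,200), a spice jar at (125,232), keys, the cup at (411,20) and the cup-end coasters. I'll fetch M first.

To row units: 0.081 m is 0.81, 0.05 m is 0.5.

Request:
run_rows(increments={"dx": [0.4,0.81,0.81,0.81,0.81,0.81,0.81,0.81,0.81],"dy": [-0.24,-0.465,-0.465,-0.465,-0.465,-0.465,-0.465,-0.465,-0.465],"dz": [0,0,0.5,1,1.5,1.8,1.96,1.96,1.96],"wx": [0,0,0,0,0,0,0,0,0],"wy": [0,0,0,0,0,0,0,0,0],"wz": [0,0,0,0,0,0,0,0,0],"jaw": [1,1,1,1,1,1,1,1,1]})

```text
time_s: 13.42
eef_pos: [0.4927, 0.3776, 0.0202]
eef_rot: [-0.001, 1.0, -0.0, 0.001]
wrist_force: [0.6, -0.8, -0.2]
opening: 1.001
grasp_force: 0.0
```

Request:
run_rows(increments={"dx": [0,0,0,0,0,0,0,0,0],"dy": [0,0,0,0,0,0,0,0,0],"dz": [0,0,0,0,0,-0.5,-1,-1,-1],"wx": [0,0,0,0,0,0,0,0,0],"wy": [0,0,0,0,0,0,0,0,0],"wz": [0,0,0,0,0,0,0,0,0],"jaw": [0,0,0,0,0,0,0,0,0]})

```text
time_s: 14.55
eef_pos: [0.4908, 0.3766, 0.1174]
eef_rot: [0.0, 1.0, -0.0, -0.001]
wrist_force: [-1.8, -0.2, -2.4]
opening: 0.466
grasp_force: 61.1
```

To row units: 0.3425 m is 3.425, 0.002 m is 0.02.

Request:
run_rows(increments={"dx": [0,0,0.02,0.02,0.02,0.02,0.02,0.02,0.02,0.02],"dy": [0.6,1.2,1.8,2.4,3,3.425,3.425,3.425,3.425,3.425],"dz": [0,0,0,0,0,0,0.4,0.8,0.9,0.9],"wx": [0,0,0,0,0,0,0,0,0,0],"wy": [0,0,0,0,0,0,0,0,0,0],"wz": [0,0,0,0,0,0,0,0,0,0],"jaw": [0,0,0,0,0,0,0,0,0,0]})

```text
time_s: 15.8
eef_pos: [0.4921, 0.0348, 0.0272]
eef_rot: [-0.0, 1.0, 0.0, -0.002]
wrist_force: [-1.0, 0.3, -0.5]
opening: 0.47
grasp_force: 61.4
```

Request:
run_rows(increments={"dx": [0,0,0],"dy": [0,0,0],"dz": [0.02,0.03,0.03],"wx": [0,0,0],"wy": [0,0,0],"wz": [0,0,0],"jaw": [0,0,0]})

```text
time_s: 16.18
eef_pos: [0.4936, 0.0346, 0.0255]
eef_rot: [0.0, 1.0, 0.0, 0.0]
wrist_force: [-0.1, -0.8, -1.7]
opening: 0.472
grasp_force: 61.4
```

Request:
run_rows(increments={"dx": [0,0,0],"dy": [0,0,0],"dz": [0.01,0.02,0.02],"wx": [0,0,0],"wy": [0,0,0],"wz": [0,0,0],"jaw": [0,0,0]})

```text
time_s: 16.55
eef_pos: [0.4938, 0.0345, 0.0248]
eef_rot: [0.0, 1.0, 0.0, 0.0]
wrist_force: [-6.6, 0.5, 15.2]
opening: 0.472
grasp_force: 63.3
```

To row units: -0.12 m is -1.2, -0.06 m is -0.6.

Request:
run_rows(increments={"dx": [0,0,0,0,0,0,0],"dy": [0,0,0,0,0,0,0],"dz": [0,0,-0.1,-0.6,-1.2,-1.2,-1.2],"wx": [0,0,0,0,0,0,0],"wy": [0,0,0,0,0,0,0],"wz": [0,0,0,0,0,0,0],"jaw": [1,1,1,1,1,1,1]})

```text
time_s: 17.42
eef_pos: [0.4934, 0.0345, 0.1436]
eef_rot: [0.0, 1.0, -0.0, 0.0]
wrist_force: [0.3, 0.2, -0.7]
opening: 0.995
grasp_force: 0.0
```

Request:
run_rows(increments={"dx": [-0.2,-0.4,-0.6,-0.8,-0.965,-0.965,-0.965,-0.965,-0.965,-0.965],"dy": [-0.56,-1.12,-1.68,-2.24,-2.8,-2.8,-2.8,-2.8,-2.8,-2.8],"dz": [0,0,0,0,0,0.5,1,1.25,1.33,1.33],"wx": [0,0,0,0,0,0,0,0,0,0],"wy": [0,0,0,0,0,0,0,0,0,0],"wz": [0,0,0,0,0,0,0,0,0,0],"jaw": [1,1,1,1,1,1,1,1,1,1]})

```text
time_s: 18.68
eef_pos: [0.3964, 0.3141, 0.0096]
eef_rot: [0.0, 1.0, -0.0, -0.001]
wrist_force: [0.6, -0.4, -0.2]
opening: 1.0
grasp_force: 0.0
```

Request:
run_rows(increments={"dx": [0,0],"dy": [0,0],"dz": [0,0],"wx": [0,0],"wy": [0,0],"wz": [0,0],"jaw": [1,1]})

```text
time_s: 18.92
eef_pos: [0.398, 0.3149, 0.0115]
eef_rot: [-0.0, 1.0, -0.0, 0.001]
wrist_force: [-0.7, 0.5, -1.2]
opening: 1.004
grasp_force: 0.0
```

To row units: -0.097 m is -0.97, -0.037 m is -0.37.

Request:
run_rows(increments={"dx": [0,0,0,0,0,0,0,0,0,0],"dy": [0,0,0,0,0,0,0,0,0,0],"dz": [0.03,0.03,0.03,0.03,0.03,0.03,0.03,-0.37,-0.97,-0.97],"wx": [0,0,0,0,0,0,0,0,0,0],"wy": [0,0,0,0,0,0,0,0,0,0],"wz": [0,0,0,0,0,0,0,0,0,0],"jaw": [1,0,0,0,0,0,0,0,0,0]})

```text
time_s: 20.18
eef_pos: [0.4002, 0.3162, 0.1118]
eef_rot: [-0.002, 1.0, 0.0, 0.004]
wrist_force: [-0.4, -0.2, -0.4]
opening: 0.373
grasp_force: 59.8
```

Request:
run_rows(increments={"dx": [0.3,0.6,0.9,0.97,0.97,0.97,0.97,0.97,0.97,0.97],"dy": [0.55,1.1,1.65,1.765,1.765,1.765,1.765,1.765,1.765,1.765],"dz": [0,0,0,0,0.3,0.7,0.88,0.91,0.92,0.92],"wx": [0,0,0,0,0,0,0,0,0,0],"wy": [0,0,0,0,0,0,0,0,0,0],"wz": [0,0,0,0,0,0,0,0,0,0],"jaw": [0,0,0,0,0,0,0,0,0,0]})

```text
time_s: 21.42
eef_pos: [0.4951, 0.1382, 0.0165]
eef_rot: [-0.0, 1.0, 0.0, 0.001]
wrist_force: [0.9, 0.2, 0.2]
opening: 0.373
grasp_force: 59.9
```

To row units: 0.003 m is 0.03, 0.001 m is 0.01.

Request:
run_rows(increments={"dx": [0,0,0],"dy": [0,0,0],"dz": [0.01,0.03,0.03],"wx": [0,0,0],"wy": [0,0,0],"wz": [0,0,0],"jaw": [0,0,0]})

```text
time_s: 21.8
eef_pos: [0.4946, 0.138, 0.0131]
eef_rot: [-0.0, 1.0, -0.0, 0.001]
wrist_force: [-1.7, 0.6, 6.1]
opening: 0.377
grasp_force: 60.6
```

Contact. I'll release, rise, and back off towards the robot to check.

To row units: -0.24 m is -2.4, -0.18 m is -1.8.

Request:
run_rows(increments={"dx": [0,0,0,0,0,0,0,0],"dy": [0,0,0,0,0,0,0,0],"dz": [0,0,-0.1,-0.6,-1.2,-1.8,-2.4,-2.4],"wx": [0,0,0,0,0,0,0,0],"wy": [0,0,0,0,0,0,0,0],"wz": [0,0,0,0,0,0,0,0],"jaw": [1,1,1,1,1,1,1,1]})

```text
time_s: 22.8
eef_pos: [0.4972, 0.1382, 0.259]
eef_rot: [-0.0, 1.0, -0.0, 0.006]
wrist_force: [0.7, -0.3, -0.6]
opening: 1.003
grasp_force: 0.0
```

Request:
run_rows(increments={"dx": [-0.3,-0.6,-1,-1.2,-1.2,-1.2],"dy": [0.3,0.6,1,1.3,1.3,1.3],"dz": [0,0,0,0,0,0],"wx": [0,0,0,0,0,0],"wy": [0,0,0,0,0,0],"wz": [0,0,0,0,0,0],"jaw": [1,1,1,1,1,1]})

```text
time_s: 23.55
eef_pos: [0.374, 0.0082, 0.2521]
eef_rot: [-0.0, 1.0, -0.0, 0.0]
wrist_force: [0.2, -0.3, -0.4]
opening: 0.996
grasp_force: 0.0
```

Run:
```python
from h import *
im,P=snap("wrist","w5")
for s,c,l in blobs(slate(im,(0,0,560,260)),500): print("slate",s)
for e,s in lids(im,250):
    print(np.round(e[0],1),np.round(e[1],1),[plane(P,e[0],z,True)[:2].round(4) for z in(.042,.057,.072,.087)])
snap("top","t5")
```

```text
slate [ 136   41   74   81 4255]
slate [ 217   41   80   78 3369]
slate [ 303   42   78   53 1646]
slate [388  48  56  29 906]
slate [347  82  34  40 631]
slate [ 236  230   91   30 2526]
[251.7  71.2] [36.6 38. ] [array([0.4955, 0.0369]), array([0.4932, 0.0358]), array([0.4908, 0.0346]), array([0.4885, 0.0334])]
[354.5  75.8] [44.5 46.8] [array([ 0.4929, -0.074 ]), array([ 0.4907, -0.0705]), array([ 0.4885, -0.0669]), array([ 0.4862, -0.0634])]
[452.2  83.5] [44.2 52.5] [array([ 0.4963, -0.196 ]), array([ 0.494 , -0.1873]), array([ 0.4916, -0.1785]), array([ 0.4892, -0.1698])]
[161.5  79.3] [25.7 27.3] [array([0.4925, 0.1382]), array([0.4903, 0.1327]), array([0.488 , 0.1273]), array([0.4858, 0.1218])]
```

View pics/w5.png

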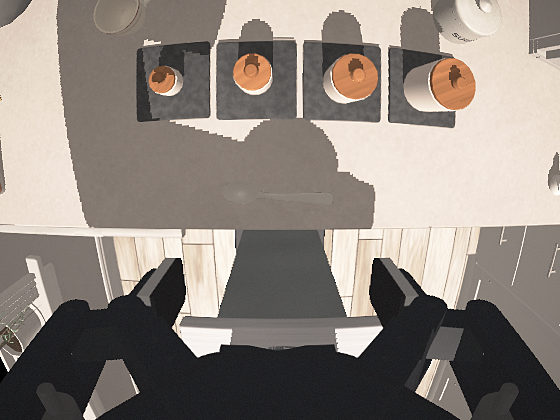

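View pics/t5.png

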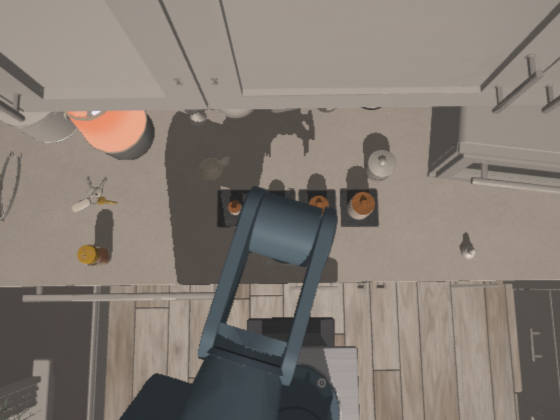

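The w5 view shows all four standing on their coasters: S (162,79), M (252,71), L (354,76) and XL (452,84) next to the tin. All are within a few mm of the coaster centres. In t5 the tin (381,165) and the cup (212,168) are unmoved. I'll hand it in.

```bash
python3 -c "
from bench import ctrl
print(ctrl.hand_in())"
```

```text
the job is handed in; nothing more can be done
None
```

The four canisters stand upright on the coasters in size order, largest at the sugar tin's end and smallest at the cup's end, each within about 5 mm of its coaster's centre by my last camera check; the tin and cup were left where they stood, and I've handed the job in (no verdict was returned).

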